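Refit a citrus juicer and press the reamer to start

TASK

Put the washed juicer back together: lay the flat sieve, collar up, in the juicer's bowl so that it sits level on its ledge and let go of it; then fit the reamer on the drive spindle, turning it until its splines mesh so that it slides all the way down. Keep your grip on the reamer and push it down against the spindle's spring, which works the start switch, as far as it goes; finish while still gripping it and holding it pressed down. Leave the green tumbler, the mug and the bowl of oranges where they stand.

Things in the scene. Friction and masses are not known exactly. Their poses are not given: they have to be found in the camera images.
- juicer: Steel citrus juicer, fixed, upright. Origin: on its axis at counter height. Round motor base 160 mm wide, 98 mm tall; on it an open round bowl, 156 mm wide at the rim, which is 158 mm up. A black post of 27 mm diameter rises on the axis to 148 mm, the spindle above it. A spout points along its own -x, out to 127 mm from the axis, 98 to 122 mm up.
- ledge (a point): Centre of the level ledge ring inside the bowl, on the axis, 128 mm above the counter: the sieve's underside lies on this level. The ledge is a ring of 106 mm inside diameter in a straight well of 126 mm diameter and 14 mm depth; above the well the bowl flares to 148 mm inside at the rim, 30 mm above the ledge.
- spindle_seat (a point): Centre of the top face of the drive spindle's dark shoulder (24 mm wide), on the axis, 158 mm up, unpressed. z up; x, y along four orange splines, a cross from above: each reaches 9.5 mm from the axis, 5 mm wide, 24 mm above the seat, top 3 mm tapered; in the middle a steel pin of 9.6 mm diameter, 34 mm above the seat. Any start angle; it turns only stiffly (0.8 N m) and does not run.
- spindle (a joint): How far the spindle is pressed down, in m: 0 up, 0.006 fully down. A spring holds it up: about 3 N begins to move it, about 9 N presses it fully down, against a hard stop. The start switch is on beyond 0.004.
- sieve: Flat round aluminium sieve with grey collar, about 110 g, lying collar up. Origin: centre of its underside, z up. Disc 118 mm wide, 4 mm thick, with a lip at the edge 120 mm wide and 12 mm high. Round its 36 mm centre hole an upright collar, 41 mm outside diameter, wall 2.5 mm, top 32 mm above the underside: grip across it. The hole passes freely over the spindle.
- reamer: White ribbed bullet-shaped citrus reamer, 78 mm tall, about 80 g, standing upright. Origin: centre of its underside, z up. Skirt 57 mm wide up to 18 mm; grip it across the body above, 52 mm wide over the ribs from 20 to 50 mm; then a round tip. Four long orange ribs along its x and y axes cross at the tip; four short white ribs between. The skirt (inside 47 mm or more) goes outside the sieve's collar.
- reamer_socket (a point): Centre of the lower face of the hub inside the reamer's skirt, 4 mm above its underside, axes as the reamer's. Cross-shaped socket, 42 mm deep: slots 7 mm wide under the orange ribs, middle hole 10.8 mm. Meshed and home this face lies on spindle_seat, orange ribs over orange splines within about 6 degrees, any quarter turn. Unmeshed it stands on the splines, 21 to 24 mm above the seat.
- mat: Black rubber bar mat, fixed, 300 x 420 mm, 4 mm thick, on which sieve and reamer start side by side. Origin: centre of its underside.
- tumbler: Green glass tumbler, 66 mm in diameter, 82 mm tall, standing under the juicer's spout; leave it. Origin: centre of its underside.
- mug: White mug, 82 mm in diameter, 92 mm tall, handle at its +y; leave it. Origin: centre of its underside.
- fruit_bowl: White bowl of four oranges, 190 mm in diameter, 131 mm tall in all, one piece; leave it. Origin: centre of its underside.

How it is judged:
By the outcome, as a careful person would: the job done as asked, in the order asked, and still so for the second after the job is handed in, while the arm keeps its last pose, push and grip.
It also fails if it takes over 62 s, if anything falls off the work surface, if the arm or the gripper's body presses on something with over 40 N, if the wrist force passes 120 N, or if a joint passes its speed limit or range.

ROBOT

A 7-joint arm with a two-finger parallel gripper is mounted at the origin on the work surface. World frame = base frame: x ahead of the robot, y to its left, z up, the work surface at z = 0. Lengths are in mm, angles in rad, forces in N, time in s.
With the tool pointing down it reaches from about 400 to 900 mm from the base axis. Payload 5.5 kg.
Tool frame: the origin (TCP) lies midway between the tips of the shut fingers; the grasp point (between the pads) lies 19 mm behind it; z points along the fingers, x is the direction in which the jaws open and shut, and the axes are right-handed (so a half turn about z gives the same grasp; the last joint's range is limited). The gripper opens to 85 mm and grips with 20 to 120 N. Pads are 22 mm wide; open, the fingers measure 114 mm over their backs; the gripper's body (76 mm by 85 mm) begins 54 mm behind the grasp point. The pads swing forward as they close: fully open they stand 13 mm farther back than shut.
Start: joints at [-0.884, 0.501, -0.427, 1.55, 0.221, 1.138, -0.21], TCP at [267.261, 592.512, 231.31] pointing down, gripper open.
Joint ranges: [-2.88, 2.88], [-0.31, 2.03], [-1.54, 1.56], [0.2, 2.42], [-1.41, 4.55], [0.19, 2.02], [-2.57, 2.57]. Speed limits (rad/s): [2.57, 2.57, 3.14, 3.14, 3.14, 3.14, 3.14].

INTERFACE

Orientations are given as a unit quaternion [w, x, y, z].
In Python, from bench import manip gives the robot as it stands.
- The arm moves only by the tool carry_out, never from a script. Its argument "rows" is a list of rows, each an object of numbers: "tx", "ty", "tz": the shift along the tool's x, y, z in mm; "rx", "ry", "rz": the turn, a rotation vector about the tool's x, y, z in degrees. A call has 1 to 10 rows; each row shifts and turns the pose as measured when the row begins, along the tool's axes as they then stand; what a row does not reach is not made up. A row lasts 1/10 s, in which the tool goes at most 50 mm and 8.59 degrees, less where a joint would pass 70% of its speed; a pose out of reach is approached as far as the arm can. A call with a gripper value outside its range is refused whole. "hand" is the opening, from 0 (shut) to 1 (fully open), set as the call begins (left out, the last holds). The fingers move at their own pace and stop on an object; "squeeze" is the grip in N (left out, the last holds). Time passes only in rows, so rows that do not move let the fingers close. It gives the time, the measured TCP pose, the force and the opening at its end, in the units of the state.
- manip.get_obs(): the state, without advancing time (a new reading comes with each control period).
- manip.grab_frame(name): name is "side" or "top"; returns a dict with "pixels" (400x640x3 uint8, blue, green, red), "intrinsics" (3x3 intrinsics, pixels), "k1" (the pictures are not rectified: a ray, as slopes to the right and down, at radius r is drawn at 1 + k1 r^2 times it, then the intrinsics apply), "R" (3x3) and "t" (3): a world point X has camera coordinates R X + t. Camera axes: x right, y down, z forward; pixel columns grow to the right and rows downward; lengths in mm; the calibration is good to about 2 mm. A picture is of the moment at which its call begins. There is no depth.
- manip.hand_in(): hands the job in, once; it reports no verdict.
The state is a dict: "time_s": time; "qpos": joint angles; "qd": joint speeds; "tau": joint torques, N m; "ee_pos": TCP position; "tool_rot": TCP orientation; "ft_force": force on the tool from outside, world axes, zero at the start; "moment": the same for the moment, N m; "grip_width": opening from 0.0 (shut) to 1.0 (fully open).
Only numpy, scipy, OpenCV 4.12 (cv2) and the standard library are available. Lean on these libraries where they do the work, as an engineer would, in place of code of your own. Each camera call takes 0.05 s, during which the arm holds its last target. There are 200 camera calls.

## Working session

There is one attempt and no reset: what is moved stays moved. The work goes in short steps, Python scripts to look and compute and a tool call to move; the robot and the scene stay as the last step left them, time stands still between calls to the robot, and variables do not carry over. Pictures are saved under pics/ and viewed, about 8 in all and at most 12, crops included, and the job is handed in when it is done.

Besides the shell and the picture viewer there is one more tool, called after ">>>" as name(argument=value, ...) on one line, values as JSON. carry_out: Moves the arm, as the interface text tells. Its arguments: {"type":"object","properties":{"rows":{"type":"array"},"hand":{"type":"number"},"squeeze":{"type":"number"}},"required":["rows"]}

```bash
mkdir -p pics
cat > h.py <<'E'
import numpy as np,cv2
from bench import manip
def grab(n,f=None):
    d=manip.grab_frame(n)
    if f: cv2.imwrite('pics/'+f,np.asarray(d['pixels']))
    return d
def ray(d,uv):
    K=np.array(d['intrinsics'],float);R=np.array(d['R']);t=np.array(d['t']).ravel()
    p=cv2.undistortPoints(np.array([[uv]],float),K,np.array([d['k1'],0,0,0,0],float))[0,0]
    c=-R.T@t; v=R.T@np.array([p[0],p[1],1]); return c,v
def onz(d,uv,z):
    c,v=ray(d,uv); return c+v*(z-c[2])/v[2]
def proj(d,X):
    K=np.array(d['intrinsics'],float);R=np.array(d['R']);t=np.array(d['t']).ravel()
    return cv2.projectPoints(np.array(X,float).reshape(-1,1,3),cv2.Rodrigues(R)[0],t,K,np.array([d['k1'],0,0,0,0],float))[0][:,0]
def st():
    o=manip.get_obs(); print({k:np.round(o[k],3).tolist() for k in ('time_s','qpos','ee_pos','tool_rot','ft_force','grip_width')}); return o
E
python3 - <<'E'
from h import *
st()
for n in('top','side'):
    d=grab(n,n+'0.png'); print(n,d['k1'],np.round(d['intrinsics'],1).tolist(),np.round(-np.array(d['R']).T@np.array(d['t']).ravel()),np.round(d['R'],2).tolist())
E
```

```text
{'time_s': 0.0, 'qpos': [-0.884, 0.502, -0.427, 1.551, 0.221, 1.138, -0.21], 'ee_pos': [267.057, 591.841, 230.266], 'tool_rot': [0.001, 0.84, 0.543, -0.001], 'ft_force': [0.809, 0.2, -0.375], 'grip_width': 0.999}
top -0.04747874059787637 [[404.1, 0.0, 322.5], [0.0, 404.1, 196.0], [0.0, 0.0, 1.0]] [ 433. -156. 1275.] [[0.01, -1.0, -0.0], [-0.99, -0.01, -0.15], [0.15, 0.01, -0.99]]
side -0.01484596488190052 [[495.8, 0.0, 315.7], [0.0, 495.8, 198.1], [0.0, 0.0, 1.0]] [  423. -1356.   945.] [[0.98, -0.18, -0.01], [-0.11, -0.55, -0.83], [0.14, 0.82, -0.56]]
```

View pics/top0.png

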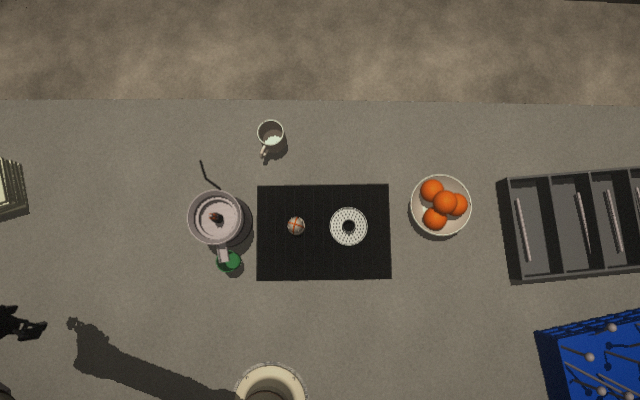

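View pics/side0.png

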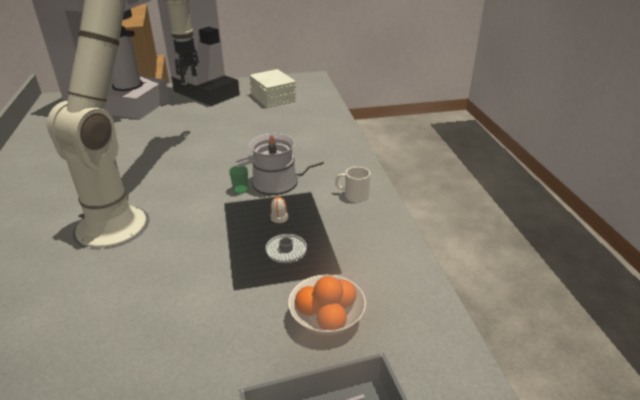

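Top view: juicer (217,217), reamer (296,226), sieve (348,226), tumbler (229,262), mug (270,133). Side view: spindle (272,143), reamer (279,210), sieve (286,247).

Run:
```python
from h import *
T=grab('top');S=grab('side')
def cen(m,roi):
    x0,y0,x1,y1=roi; k=np.zeros_like(m);k[y0:y1,x0:x1]=m[y0:y1,x0:x1]
    n,l,s,c=cv2.connectedComponentsWithStats(k.astype(np.uint8)); i=1+np.argmax(s[1:,4]); return c[i],s[i]
def ell(m,roi):
    x0,y0,x1,y1=roi;k=np.zeros(m.shape,np.uint8);k[y0:y1,x0:x1]=m[y0:y1,x0:x1]
    p=cv2.convexHull(np.argwhere(k)[:,::-1].astype(np.int32)); return cv2.fitEllipse(p)
def tri(a,b):
    c1,v1=ray(T,a);c2,v2=ray(S,b);A=np.c_[v1,-v2];s=np.linalg.lstsq(A,c2-c1,rcond=None)[0]
    p,q=c1+s[0]*v1,c2+s[1]*v2;return np.round((p+q)/2,1),np.round(np.linalg.norm(p-q),1)
gt=T['pixels'].max(2)>90; gs=S['pixels'].max(2)>95
e=ell(gt,(322,200,375,252));print('sieve top',e,onz(T,e[0],12)); 
e2=ell(gs,(262,230,310,266));print('sieve side',e2,onz(S,e2[0],14),tri(e[0],e2[0]))
e=ell(gt,(283,212,312,240));print('reamer top',e,onz(T,e[0],50))
def org(d):
    h=cv2.cvtColor(d['pixels'],cv2.COLOR_BGR2HSV);return (h[...,0]<16)&(h[...,1]>90)&(h[...,2]>50)
a,s1=cen(org(T),(205,205,230,230));b,s2=cen(org(S),(262,130,282,152));print('spindle',a,s1,b,s2,tri(a,b),onz(T,a,180))
for z,X in ((50,0),):
  pass
# crops
A=cv2.resize(T['pixels'][180:270,180:380],None,fx=4,fy=4,interpolation=cv2.INTER_CUBIC)
B=cv2.resize(S['pixels'][125:225,230:330],None,fx=2.4,fy=2.4,interpolation=cv2.INTER_CUBIC)
C=np.zeros((600,800,3),np.uint8);C[:360]=A;C[360:600,:240]=B
C[360:600,260:500]=cv2.resize(T['pixels'][202:232,202:232],(240,240),interpolation=cv2.INTER_CUBIC)
C[360:600,520:760]=cv2.resize(T['pixels'][211:241,281:311],(240,240),interpolation=cv2.INTER_CUBIC)
cv2.imwrite('pics/c1.png',C)
```

```text
sieve top ((348.0944519042969, 225.90037536621094), (37.899085998535156, 38.63941955566406), 158.9549102783203) [ 529.2963732  -230.72008528   12.        ]
sieve side ((285.9392395019531, 247.61390686035156), (28.75676727294922, 41.90755081176758), 87.27505493164062) [ 531.0667084  -237.68335888   14.        ] (array([ 530.6, -231. ,    8.4]), np.float64(2.1))
reamer top ((295.7947082519531, 223.9824981689453), (14.524255752563477, 17.37019157409668), 85.64820098876953) [530.27812776 -69.74503339  50.        ]
spindle [213.09677419 216.41935484] [209 213   8   7  31] [271.44117647 140.52941176] [269 137   6   8  34] (array([540.1, 151.8, 165.2]), np.float64(2.0)) [537.64031127 147.69691808 180.        ]
```

View pics/c1.png

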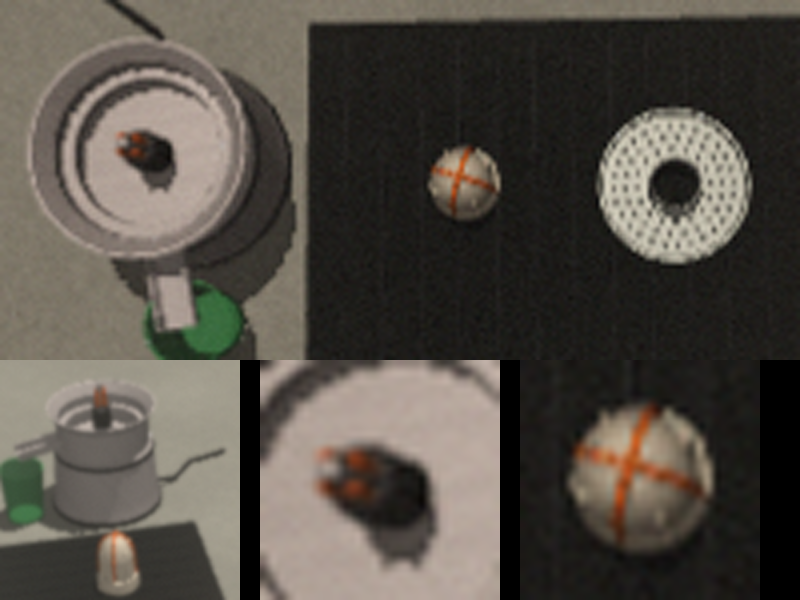

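The crop shows the spline tops as four orange dots in an X around about (212.6,215.8), so the splines sit at roughly 45° to world x. The reamer's ribs lie at about -15° yaw (clockwise), crossing at (294.8,224). I'll square the tool with the world first, then compute the targets.

>>> carry_out(rows=[{"rz": 8.3}, {"rz": 8.3}, {"rz": 8.3}, {"rz": 8.3}, {"rz": 8.3}, {"rz": 8.3}, {"rz": 8.3}, {"rz": 7.7}, {}], hand=0.72, squeeze=30)

```text
schema error: expected keys tx, ty, tz, rx, ry, rz
```

```bash
cat >> h.py <<'E'
from scipy.spatial.transform import Rotation as Ro
def pose():
    o=manip.get_obs(); w,x,y,z=o['tool_rot']; R=Ro.from_quat([x,y,z,w]); return np.array(o['ee_pos']),R
def yaw():
    a=pose()[1].as_matrix()[:,0]; return np.degrees(np.arctan2(a[1],a[0]))
def to(P):
    p,R=pose(); print('t=',manip.get_obs()['time_s'],'tcp',np.round(p,1),'yaw',round(yaw(),2),'zaxis',np.round(R.as_matrix()[:,2],4),'tool shift',np.round(R.inv().apply(np.array(P)-p),1))
E
python3 - <<'E'
from h import *
st();to([529.5,-230.5,120])
T=grab('top')
for uv,z in (((215,217),158),((212.6,215.75),182),((210.5,215.1),192),((294.8,224),82)): print(uv,z,np.round(onz(T,uv,z),1))
# rim by contour: radial edge search-free: fit ellipse to outer bright ring
h=cv2.cvtColor(T['pixels'],cv2.COLOR_BGR2HSV)
c=onz(T,(294.8,224),82)
for e in ((283.2,222.3),(304.5,228.2),(299,214.5),(293.5,234.5)):
    q=onz(T,e,55)-c; print(e,np.round(q,1),np.degrees(np.arctan2(q[1],q[0])))
for e in ((214.7,214.1),(210.1,217.9),(214.7,218.3),(211,213.5)):
    q=onz(T,e,182)-onz(T,(212.6,215.75),182); print(np.round(q,1),np.degrees(np.arctan2(q[1],q[0])))
E
```

```text
{'time_s': 0.2, 'qpos': [-0.884, 0.502, -0.427, 1.551, 0.221, 1.138, -0.21], 'ee_pos': [267.129, 592.134, 230.646], 'tool_rot': [0.0, 0.84, 0.543, -0.001], 'ft_force': [-0.304, 0.164, 0.628], 'grip_width': 1.002}
t= 0.2 tcp [267.1 592.1 230.6] yaw 65.72 zaxis [-6.e-04 -1.e-03 -1.e+00] tool shift [-641.9  577.4  111.4]
(215, 217) 158 [538.2 148.4 158. ]
(212.6, 215.75) 182 [539.3 148.6 182. ]
(210.5, 215.1) 192 [540.  151.6 192. ]
(294.8, 224) 82 [527.7 -69.1  82. ]
(283.2, 222.3) [  6.8  37.2 -27. ] 79.59978187289049
(304.5, 228.2) [-10.2 -27.6 -27. ] -110.25608938060628
(299, 214.5) [ 31.1 -10.1 -27. ] -18.011950686747895
(293.5, 234.5) [-29.6   5.2 -27. ] 170.04973490517287
[ 4.6 -5.5  0. ] -50.32528317560874
[-6.   6.6  0. ] 132.3026478643265
[-6.9 -6.1  0. ] -138.36574225187834
[6.1 4.7 0. ] 37.73294666527789
```

>>> carry_out(rows=[{"rz": 8.3}, {"rz": 8.3}, {"rz": 8.3}, {"rz": 8.3}, {"rz": 8.3}, {"rz": 8.3}, {"rz": 8.3}, {"rz": 7.7}, {"tz": 0}], hand=0.72, squeeze=30)

```text
schema error: expected keys tx, ty, tz, rx, ry, rz
```

```bash
python3 -c "
from h import *
st();to([529.5,-230.5,120])"
```

```text
{'time_s': 0.25, 'qpos': [-0.884, 0.501, -0.427, 1.551, 0.221, 1.138, -0.21], 'ee_pos': [267.127, 592.201, 230.782], 'tool_rot': [0.0, 0.84, 0.543, -0.0], 'ft_force': [0.199, 0.032, 0.258], 'grip_width': 1.001}
t= 0.25 tcp [267.1 592.2 230.8] yaw 65.72 zaxis [-5.e-04 -8.e-04 -1.e+00] tool shift [-642.   577.4  111.4]
```

All keys are required in each row.

>>> carry_out(rows=[{"tx": 0, "ty": 0, "tz": 0, "rx": 0, "ry": 0, "rz": 8.3}, {"tx": 0, "ty": 0, "tz": 0, "rx": 0, "ry": 0, "rz": 8.3}, {"tx": 0, "ty": 0, "tz": 0, "rx": 0, "ry": 0, "rz": 8.3}, {"tx": 0, "ty": 0, "tz": 0, "rx": 0, "ry": 0, "rz": 8.3}, {"tx": 0, "ty": 0, "tz": 0, "rx": 0, "ry": 0, "rz": 8.3}, {"tx": 0, "ty": 0, "tz": 0, "rx": 0, "ry": 0, "rz": 8.3}, {"tx": 0, "ty": 0, "tz": 0, "rx": 0, "ry": 0, "rz": 8.3}, {"tx": 0, "ty": 0, "tz": 0, "rx": 0, "ry": 0, "rz": 7.6}, {"tx": 0, "ty": 0, "tz": 0, "rx": 0, "ry": 0, "rz": 0}], hand=0.72, squeeze=30)

```text
time_s: 1.15
ee_pos: [266.6, 591.0, 228.8]
tool_rot: [0.002, 1.0, -0.02, -0.001]
ft_force: [-0.0, 0.1, 0.7]
grip_width: 0.716
```

```bash
python3 -c "
from h import *
st();to([529.5,-230.5,120])"
```

```text
{'time_s': 1.15, 'qpos': [-1.056, 0.475, -0.183, 1.56, 0.091, 1.119, -1.3], 'ee_pos': [266.585, 590.974, 228.775], 'tool_rot': [0.002, 1.0, -0.02, -0.001], 'ft_force': [-0.04, 0.131, 0.735], 'grip_width': 0.716}
t= 1.15 tcp [266.6 591.  228.8] yaw -2.32 zaxis [-0.0025 -0.0039 -1.    ] tool shift [296.3 809.7 111.3]
```

>>> carry_out(rows=[{"tx": 16, "ty": 46, "tz": 0, "rx": 0, "ry": 0, "rz": 0}, {"tx": 16, "ty": 46, "tz": 0, "rx": 0, "ry": 0, "rz": 0}, {"tx": 16, "ty": 46, "tz": 0, "rx": 0, "ry": 0, "rz": 0}, {"tx": 16, "ty": 46, "tz": 0, "rx": 0, "ry": 0, "rz": 0}, {"tx": 16, "ty": 46, "tz": 0, "rx": 0, "ry": 0, "rz": 0}, {"tx": 16, "ty": 46, "tz": 0, "rx": 0, "ry": 0, "rz": 0}, {"tx": 16, "ty": 46, "tz": 0, "rx": 0, "ry": 0, "rz": 0}, {"tx": 16, "ty": 46, "tz": 0, "rx": 0, "ry": 0, "rz": 0}, {"tx": 16, "ty": 46, "tz": 0, "rx": 0, "ry": 0, "rz": 0}, {"tx": 16, "ty": 46, "tz": 0, "rx": 0, "ry": 0, "rz": 0}])

```text
time_s: 2.15
ee_pos: [417.4, 123.1, 227.9]
tool_rot: [-0.001, 1.0, 0.009, -0.001]
ft_force: [0.8, 0.6, -0.0]
grip_width: 0.717
```

```bash
python3 -c "
from h import *
to([529.5,-230.5,120])"
```

```text
t= 2.15 tcp [417.4 123.1 227.9] yaw 0.98 zaxis [-0.0012  0.0011 -1.    ] tool shift [106.2 355.6 107.4]
```

>>> carry_out(rows=[{"tx": 13, "ty": 44, "tz": 12, "rx": 0, "ry": 0, "rz": 0}, {"tx": 13, "ty": 44, "tz": 12, "rx": 0, "ry": 0, "rz": 0}, {"tx": 13, "ty": 44, "tz": 12, "rx": 0, "ry": 0, "rz": 0}, {"tx": 13, "ty": 44, "tz": 12, "rx": 0, "ry": 0, "rz": 0}, {"tx": 13, "ty": 44, "tz": 14, "rx": 0, "ry": 0, "rz": 0}, {"tx": 13, "ty": 44, "tz": 14, "rx": 0, "ry": 0, "rz": 0}, {"tx": 13, "ty": 44, "tz": 14, "rx": 0, "ry": 0, "rz": 0}, {"tx": 13, "ty": 44, "tz": 16, "rx": 0, "ry": 0, "rz": 0}, {"tx": 0, "ty": 0, "tz": 0, "rx": 0, "ry": 0, "rz": 0}])

```text
time_s: 3.05
ee_pos: [538.6, -246.5, 120.7]
tool_rot: [0.001, 1.0, 0.025, 0.004]
ft_force: [-0.5, -0.4, -1.1]
grip_width: 0.716
```

```bash
python3 -c "
from h import *
to([529.5,-230.5,60])
T=grab('top');S=grab('side')
C=np.zeros((400,800,3),np.uint8)
C[:]=0
C[:,:400]=cv2.resize(T['pixels'][185:265,308:388],(400,400),interpolation=2)
C[:,400:]=cv2.resize(S['pixels'][185:275,240:330],(400,400),interpolation=2)
cv2.imwrite('pics/c2.png',C)"
```

```text
t= 3.05 tcp [ 538.6 -246.5  120.7] yaw 2.89 zaxis [ 0.0089 -0.0018 -1.    ] tool shift [ -8.9 -16.6  60.6]
```

View pics/c2.png

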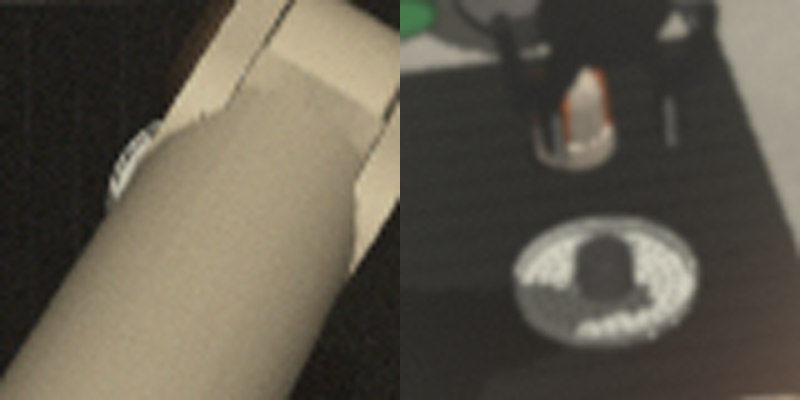

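The side view shows the fingers above and behind the sieve, with its collar at about (285,245). The tool drifted past the target, so I'll correct that while descending.

>>> carry_out(rows=[{"tx": -4, "ty": -8, "tz": 10, "rx": 0, "ry": -0.4, "rz": 2.9}, {"tx": -4, "ty": -7, "tz": 15, "rx": 0, "ry": 0, "rz": 0}, {"tx": 0, "ty": 0, "tz": 20, "rx": 0, "ry": 0, "rz": 0}, {"tx": 0, "ty": 0, "tz": 15, "rx": 0, "ry": 0, "rz": 0}, {"tx": 0, "ty": 0, "tz": 5, "rx": 0, "ry": 0, "rz": 0}, {"tx": 0, "ty": 0, "tz": 0, "rx": 0, "ry": 0, "rz": 0}, {"tx": 0, "ty": 0, "tz": 0, "rx": 0, "ry": 0, "rz": 0}])

```text
time_s: 3.85
ee_pos: [533.8, -214.4, 58.7]
tool_rot: [-0.004, 1.0, 0.012, 0.004]
ft_force: [-0.7, -0.3, -0.2]
grip_width: 0.716
```

```bash
python3 -c "
from h import *
st();to([529.5,-231,7])"
```

```text
{'time_s': 3.85, 'qpos': [0.146, 0.569, 0.25, 1.885, -0.222, 0.709, 0.551], 'ee_pos': [533.846, -214.401, 58.725], 'tool_rot': [-0.004, 1.0, 0.012, 0.004], 'ft_force': [-0.736, -0.26, -0.169], 'grip_width': 0.716}
t= 3.85 tcp [ 533.8 -214.4   58.7] yaw 1.38 zaxis [ 0.008   0.0076 -0.9999] tool shift [-5.2 16.9 51.6]
```

>>> carry_out(rows=[{"tx": -5, "ty": 17, "tz": 10, "rx": 0, "ry": 0, "rz": 1}, {"tx": 0, "ty": 0, "tz": 0, "rx": 0, "ry": 0, "rz": 0}, {"tx": 0, "ty": 0, "tz": 0, "rx": 0, "ry": 0, "rz": 0}, {"tx": 0, "ty": 0, "tz": 0, "rx": 0, "ry": 0, "rz": 0}])

```text
time_s: 4.25
ee_pos: [532.2, -231.2, 51.8]
tool_rot: [-0.003, 1.0, 0.004, 0.007]
ft_force: [-0.8, 0.2, -0.5]
grip_width: 0.72
```

```bash
python3 -c "
from h import *
to([529.5,-231,7])"
```

```text
t= 4.25 tcp [ 532.2 -231.2   51.8] yaw 0.48 zaxis [ 0.0132  0.0069 -0.9999] tool shift [-3.3  0.1 44.7]
```

>>> carry_out(rows=[{"tx": -3, "ty": 0, "tz": 14, "rx": -0.4, "ry": -0.8, "rz": 0}, {"tx": 0, "ty": 0, "tz": 13, "rx": 0, "ry": 0, "rz": 0}, {"tx": 0, "ty": 0, "tz": 8, "rx": 0, "ry": 0, "rz": 0}, {"tx": 0, "ty": 0, "tz": 0, "rx": 0, "ry": 0, "rz": 0}, {"tx": 0, "ty": 0, "tz": 0, "rx": 0, "ry": 0, "rz": 0}])

```text
time_s: 4.75
ee_pos: [529.9, -228.8, 13.6]
tool_rot: [-0.0, 1.0, 0.006, -0.001]
ft_force: [-0.3, 0.0, -0.9]
grip_width: 0.718
```

```bash
python3 -c "
from h import *
to([529.5,-231,7]);st()"
```

```text
t= 4.75 tcp [ 529.9 -228.8   13.6] yaw 0.66 zaxis [-1.9e-03  4.0e-04 -1.0e+00] tool shift [-0.4  2.2  6.6]
{'time_s': 4.75, 'qpos': [0.177, 0.649, 0.238, 1.884, -0.24, 0.639, 0.574], 'ee_pos': [529.875, -228.769, 13.608], 'tool_rot': [-0.0, 1.0, 0.006, -0.001], 'ft_force': [-0.339, 0.012, -0.879], 'grip_width': 0.718}
```

>>> carry_out(rows=[{"tx": 0, "ty": 2, "tz": 6, "rx": 0, "ry": 0, "rz": 0}, {"tx": 0, "ty": 0, "tz": 0, "rx": 0, "ry": 0, "rz": 0}, {"tx": 0, "ty": 0, "tz": 0, "rx": 0, "ry": 0, "rz": 0}])

```text
time_s: 5.05
ee_pos: [530.0, -231.2, 7.2]
tool_rot: [-0.0, 1.0, 0.006, -0.001]
ft_force: [0.5, -0.3, -0.2]
grip_width: 0.719
```

>>> carry_out(rows=[{"tx": 0, "ty": 0, "tz": 0, "rx": 0, "ry": 0, "rz": 0}, {"tx": 0, "ty": 0, "tz": 0, "rx": 0, "ry": 0, "rz": 0}, {"tx": 0, "ty": 0, "tz": 0, "rx": 0, "ry": 0, "rz": 0}, {"tx": 0, "ty": 0, "tz": 0, "rx": 0, "ry": 0, "rz": 0}, {"tx": 0, "ty": 0, "tz": 0, "rx": 0, "ry": 0, "rz": 0}, {"tx": 0, "ty": 0, "tz": 0, "rx": 0, "ry": 0, "rz": 0}], hand=0.2, squeeze=35)

```text
time_s: 5.65
ee_pos: [530.2, -231.4, 7.9]
tool_rot: [-0.0, 1.0, 0.005, -0.0]
ft_force: [0.5, 1.1, -0.5]
grip_width: 0.478
```

```bash
python3 -c "
from h import *
to([529.5,-231,220])"
```

```text
t= 5.65 tcp [ 530.2 -231.4    7.9] yaw 0.63 zaxis [-8.e-04  0.e+00 -1.e+00] tool shift [  -0.9   -0.4 -212.1]
```

Grip width 0.478 × 85 = 41 mm, which matches the collar. Lifting.

>>> carry_out(rows=[{"tx": 0, "ty": 0, "tz": -15, "rx": 0, "ry": 0, "rz": 0}, {"tx": 0, "ty": 0, "tz": -30, "rx": 0, "ry": 0, "rz": 0}, {"tx": 0, "ty": 0, "tz": -35, "rx": 0, "ry": 0, "rz": 0}, {"tx": 0, "ty": 0, "tz": -35, "rx": 0, "ry": 0, "rz": 0}, {"tx": 0, "ty": 0, "tz": -35, "rx": 0, "ry": 0, "rz": 0}, {"tx": 0, "ty": -10, "tz": -35, "rx": 0, "ry": 0, "rz": 0}, {"tx": 0, "ty": -30, "tz": -25, "rx": 0, "ry": 0, "rz": 0}, {"tx": 0, "ty": -35, "tz": -10, "rx": 0, "ry": 0, "rz": 0}, {"tx": 0, "ty": -35, "tz": 0, "rx": 0, "ry": 0, "rz": 0}, {"tx": 0, "ty": -35, "tz": 0, "rx": 0, "ry": 0, "rz": 0}])

```text
time_s: 6.65
ee_pos: [528.1, -90.5, 247.1]
tool_rot: [0.002, 1.0, -0.002, 0.003]
ft_force: [1.1, 1.1, -1.3]
grip_width: 0.474
```

```bash
python3 -c "
from h import *
st();to([538.5,148.5,232])"
```

```text
{'time_s': 6.65, 'qpos': [-0.116, 0.248, 0.276, 1.847, -0.075, 1.05, 0.184], 'ee_pos': [528.109, -90.539, 247.062], 'tool_rot': [0.002, 1.0, -0.002, 0.003], 'ft_force': [1.135, 1.084, -1.311], 'grip_width': 0.474}
t= 6.65 tcp [528.1 -90.5 247.1] yaw -0.27 zaxis [ 0.0063 -0.0033 -1.    ] tool shift [   9.2 -239.1   14.4]
```

>>> carry_out(rows=[{"tx": 1.5, "ty": -33, "tz": 0, "rx": 0, "ry": 0, "rz": 0}, {"tx": 1.5, "ty": -33, "tz": 0, "rx": 0, "ry": 0, "rz": 0}, {"tx": 1.5, "ty": -33, "tz": 0, "rx": 0, "ry": 0, "rz": 0}, {"tx": 1.5, "ty": -33, "tz": 0, "rx": 0, "ry": 0, "rz": 0}, {"tx": 1.5, "ty": -33, "tz": 0, "rx": 0, "ry": 0, "rz": 0}, {"tx": 1.5, "ty": -25, "tz": 0, "rx": 0, "ry": 0, "rz": 0}, {"tx": 0, "ty": -12, "tz": 0, "rx": 0, "ry": 0, "rz": 0}, {"tx": 0, "ty": 0, "tz": 0, "rx": 0, "ry": 0, "rz": 0}, {"tx": 0, "ty": 0, "tz": 0, "rx": 0, "ry": 0, "rz": 0}, {"tx": 0, "ty": 0, "tz": 0, "rx": 0, "ry": 0, "rz": 0}])

```text
time_s: 7.65
ee_pos: [535.9, 121.4, 257.3]
tool_rot: [0.001, 1.0, -0.001, 0.008]
ft_force: [-0.4, 0.1, -1.0]
grip_width: 0.474
```

```bash
python3 -c "
from h import *
st();to([538.5,148.5,225])"
```

```text
{'time_s': 7.65, 'qpos': [-0.405, 0.254, 0.154, 1.807, -0.038, 1.069, -0.24], 'ee_pos': [535.948, 121.362, 257.319], 'tool_rot': [0.001, 1.0, -0.001, 0.008], 'ft_force': [-0.432, 0.108, -0.964], 'grip_width': 0.474}
t= 7.65 tcp [535.9 121.4 257.3] yaw -0.09 zaxis [ 0.0164 -0.0013 -0.9999] tool shift [  2.  -27.2  32.3]
```

>>> carry_out(rows=[{"tx": 1, "ty": -13, "tz": 8, "rx": 0, "ry": -0.9, "rz": 0}, {"tx": 1, "ty": -13, "tz": 8, "rx": 0, "ry": 0, "rz": 0}, {"tx": 0, "ty": 0, "tz": 6, "rx": 0, "ry": 0, "rz": 0}, {"tx": 0, "ty": 0, "tz": 0, "rx": 0, "ry": 0, "rz": 0}, {"tx": 0, "ty": 0, "tz": 0, "rx": 0, "ry": 0, "rz": 0}])

```text
time_s: 8.15
ee_pos: [538.4, 145.5, 232.3]
tool_rot: [0.002, 1.0, -0.004, -0.001]
ft_force: [-0.7, 0.1, -0.4]
grip_width: 0.472
```

```bash
python3 -c "
from h import *
to([538.5,148.5,225])
T=grab('top');S=grab('side')
C=np.zeros((400,800,3),np.uint8)
C[:,:400]=cv2.resize(T['pixels'][165:265,165:265],(400,400),interpolation=2)
C[:,400:]=cv2.resize(S['pixels'][100:200,225:325],(400,400),interpolation=2)
cv2.imwrite('pics/c3.png',C)"
```

```text
t= 8.15 tcp [538.4 145.5 232.3] yaw -0.43 zaxis [-0.0025 -0.0031 -1.    ] tool shift [ 0.1 -3.   7.3]
```

View pics/c3.png

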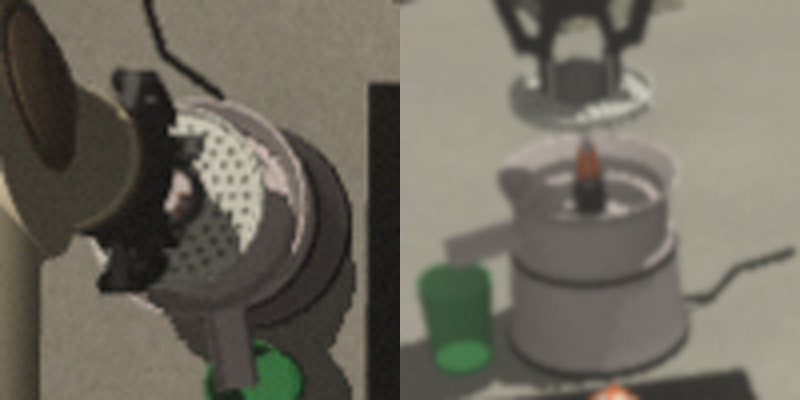

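Side view: the sieve is held level at about (370,125), directly above the spindle. In the top view its right edge is at about (230.7,212), which I'll check against the held pose.

```bash
python3 -c "
from h import *
T=grab('top');S=grab('side')
print('sieve right edge',onz(T,(230.9,212),240),'expect y',145.5-60)
print('side proj sieve ctr',proj(S,[538.4,145.5,236]),'seen ~',225+182/4,100+97/4)
print('side proj rim ctr/pin',proj(S,[[538.5,148.5,158],[538.5,148.5,192]]),'seen rim ctr',225+187/4,100+178/4,'pin',225+187/4,100+135/4)
print('top proj rim',proj(T,[[538.5,148.5,158],[538.5,148.5-78,158],[538.5-78,148.5,158]]))
to([538.5,148.5,140])"
```

```text
sieve right edge [544.0042685   85.30695968 240.        ] expect y 85.5
side proj sieve ctr [[269.52895307 122.36014049]] seen ~ 270.5 124.25
side proj rim ctr/pin [[270.93424106 142.94525685]
 [270.30173995 133.93758496]] seen rim ctr 271.75 144.5 pin 271.75 133.75
top proj rim [[214.96254616 216.88649105]
 [242.8083474  217.26113275]
 [213.55846909 245.04748614]]
t= 8.35 tcp [538.8 145.2 233.1] yaw -0.47 zaxis [-0.0011 -0.0027 -1.    ] tool shift [-0.2 -3.5 93.1]
```

>>> carry_out(rows=[{"tx": 0, "ty": -3, "tz": 8, "rx": 0, "ry": 0, "rz": 0}, {"tx": 0, "ty": 0, "tz": 12, "rx": 0, "ry": 0, "rz": 0}, {"tx": 0, "ty": 0, "tz": 14, "rx": 0, "ry": 0, "rz": 0}, {"tx": 0, "ty": 0, "tz": 14, "rx": 0, "ry": 0, "rz": 0}, {"tx": 0, "ty": 0, "tz": 14, "rx": 0, "ry": 0, "rz": 0}, {"tx": 0, "ty": 0, "tz": 10, "rx": 0, "ry": 0, "rz": 0}, {"tx": 0, "ty": 0, "tz": 0, "rx": 0, "ry": 0, "rz": 0}, {"tx": 0, "ty": 0, "tz": 0, "rx": 0, "ry": 0, "rz": 0}])

```text
time_s: 9.15
ee_pos: [538.1, 147.9, 154.9]
tool_rot: [0.001, 1.0, -0.004, -0.001]
ft_force: [-0.8, -1.0, -0.7]
grip_width: 0.475
```

```bash
python3 -c "
from h import *
st();to([538.5,148.5,132])"
```

```text
{'time_s': 9.15, 'qpos': [-0.423, 0.397, 0.131, 1.868, -0.062, 0.883, -0.271], 'ee_pos': [538.09, 147.874, 154.912], 'tool_rot': [0.001, 1.0, -0.004, -0.001], 'ft_force': [-0.768, -1.028, -0.712], 'grip_width': 0.475}
t= 9.15 tcp [538.1 147.9 154.9] yaw -0.49 zaxis [-0.0014 -0.0028 -1.    ] tool shift [ 0.4 -0.7 22.9]
```

>>> carry_out(rows=[{"tx": 0, "ty": -0.5, "tz": 4, "rx": 0, "ry": 0, "rz": 0}, {"tx": 0, "ty": 0, "tz": 4, "rx": 0, "ry": 0, "rz": 0}, {"tx": 0, "ty": 0, "tz": 4, "rx": 0, "ry": 0, "rz": 0}, {"tx": 0, "ty": 0, "tz": 4, "rx": 0, "ry": 0, "rz": 0}, {"tx": 0, "ty": 0, "tz": 3, "rx": 0, "ry": 0, "rz": 0}, {"tx": 0, "ty": 0, "tz": 0, "rx": 0, "ry": 0, "rz": 0}, {"tx": 0, "ty": 0, "tz": 0, "rx": 0, "ry": 0, "rz": 0}])

```text
time_s: 9.85
ee_pos: [539.9, 149.9, 136.6]
tool_rot: [0.0, 1.0, -0.004, 0.002]
ft_force: [-0.4, -0.2, -0.4]
grip_width: 0.47
```

```bash
python3 -c "
from h import *
st();to([538.5,148.5,132])"
```

```text
{'time_s': 9.85, 'qpos': [-0.421, 0.422, 0.127, 1.879, -0.068, 0.841, -0.268], 'ee_pos': [539.93, 149.873, 136.595], 'tool_rot': [0.0, 1.0, -0.004, 0.002], 'ft_force': [-0.402, -0.229, -0.436], 'grip_width': 0.47}
t= 9.85 tcp [539.9 149.9 136.6] yaw -0.45 zaxis [ 3.e-03 -4.e-04 -1.e+00] tool shift [-1.4  1.4  4.6]
```

>>> carry_out(rows=[{"tx": -1, "ty": 1, "tz": 2, "rx": 0, "ry": 0, "rz": 0}, {"tx": 0, "ty": 0, "tz": 2, "rx": 0, "ry": 0, "rz": 0}, {"tx": 0, "ty": 0, "tz": 1, "rx": 0, "ry": 0, "rz": 0}, {"tx": 0, "ty": 0, "tz": 1, "rx": 0, "ry": 0, "rz": 0}, {"tx": 0, "ty": 0, "tz": 0, "rx": 0, "ry": 0, "rz": 0}])

```text
time_s: 10.35
ee_pos: [540.0, 150.3, 131.8]
tool_rot: [-0.001, 1.0, -0.003, 0.003]
ft_force: [-0.3, 0.9, 2.1]
grip_width: 0.474
```

```bash
python3 -c "
from h import *
st();to([538.5,148.5,132])"
```

```text
{'time_s': 10.35, 'qpos': [-0.42, 0.427, 0.125, 1.885, -0.07, 0.828, -0.266], 'ee_pos': [539.977, 150.297, 131.814], 'tool_rot': [-0.001, 1.0, -0.003, 0.003], 'ft_force': [-0.265, 0.881, 2.052], 'grip_width': 0.474}
t= 10.35 tcp [540.  150.3 131.8] yaw -0.4 zaxis [ 0.0056  0.0017 -1.    ] tool shift [-1.5  1.8 -0.2]
```

The sieve seated at the expected height with light contact. Releasing and rising.

>>> carry_out(rows=[{"tx": 0, "ty": 0, "tz": 0, "rx": 0, "ry": 0, "rz": 0}, {"tx": 0, "ty": 0, "tz": 0, "rx": 0, "ry": 0, "rz": 0}, {"tx": 0, "ty": 0, "tz": 0, "rx": 0, "ry": 0, "rz": 0}, {"tx": 0, "ty": 0, "tz": -5, "rx": 0, "ry": 0, "rz": 0}, {"tx": 0, "ty": 0, "tz": -10, "rx": 0, "ry": 0, "rz": 0}, {"tx": 0, "ty": 0, "tz": -20, "rx": 0, "ry": 0, "rz": 0}, {"tx": 0, "ty": 0, "tz": -25, "rx": 0, "ry": 0, "rz": 0}, {"tx": 0, "ty": 0, "tz": -25, "rx": 0, "ry": 0, "rz": 0}, {"tx": 0, "ty": 0, "tz": -20, "rx": 0, "ry": 0, "rz": 0}, {"tx": 0, "ty": 10, "tz": -10, "rx": 0, "ry": 0, "rz": 0}], hand=0.66)

```text
time_s: 11.35
ee_pos: [537.9, 138.6, 252.3]
tool_rot: [0.001, 1.0, -0.003, 0.001]
ft_force: [0.2, -1.2, -0.4]
grip_width: 0.661
```

```bash
python3 -c "
from h import *
st();to([528.5,-69,180])"
```

```text
{'time_s': 11.35, 'qpos': [-0.422, 0.278, 0.146, 1.787, -0.043, 1.078, -0.269], 'ee_pos': [537.882, 138.56, 252.274], 'tool_rot': [0.001, 1.0, -0.003, 0.001], 'ft_force': [0.235, -1.173, -0.4], 'grip_width': 0.661}
t= 11.35 tcp [537.9 138.6 252.3] yaw -0.4 zaxis [ 0.0022 -0.0011 -1.    ] tool shift [ -8.1 207.5  72.5]
```

>>> carry_out(rows=[{"tx": -1, "ty": 30, "tz": 0, "rx": 0, "ry": 0, "rz": 0}, {"tx": -1, "ty": 34, "tz": 0, "rx": 0, "ry": 0, "rz": 0}, {"tx": -1, "ty": 34, "tz": 0, "rx": 0, "ry": 0, "rz": 0}, {"tx": -1, "ty": 34, "tz": 5, "rx": 0, "ry": 0, "rz": 0}, {"tx": -1, "ty": 32, "tz": 12, "rx": 0, "ry": 0, "rz": 0}, {"tx": -1, "ty": 15, "tz": 15, "rx": 0, "ry": 0, "rz": 0}, {"tx": 0, "ty": 0, "tz": 10, "rx": 0, "ry": 0, "rz": 5}, {"tx": 0, "ty": 0, "tz": 10, "rx": 0, "ry": 0, "rz": 5}, {"tx": 0, "ty": 0, "tz": 0, "rx": 0, "ry": 0, "rz": 4}, {"tx": 0, "ty": 0, "tz": 0, "rx": 0, "ry": 0, "rz": 0}], hand=0.9)

```text
time_s: 12.35
ee_pos: [529.0, -58.7, 203.8]
tool_rot: [0.001, 0.991, -0.134, 0.005]
ft_force: [-1.1, 0.7, 0.3]
grip_width: 0.897
```

Run:
```python
from h import *
st();to([528,-69,100])
T=grab('top');S=grab('side')
C=np.zeros((400,800,3),np.uint8)
C[:,:400]=cv2.resize(T['pixels'][185:245,185:245],(400,400),interpolation=2)
C[:,400:]=cv2.resize(S['pixels'][120:230,225:335],(400,400),interpolation=2)
cv2.imwrite('pics/c4.png',C)
```

```text
{'time_s': 12.35, 'qpos': [-0.188, 0.291, 0.293, 1.903, -0.099, 0.953, -0.119], 'ee_pos': [528.978, -58.673, 203.796], 'tool_rot': [0.001, 0.991, -0.134, 0.005], 'ft_force': [-1.099, 0.682, 0.341], 'grip_width': 0.897}
t= 12.35 tcp [529.  -58.7 203.8] yaw -15.41 zaxis [ 0.0087 -0.0032 -1.    ] tool shift [  0.8  10.1 103.8]
```

View pics/c4.png

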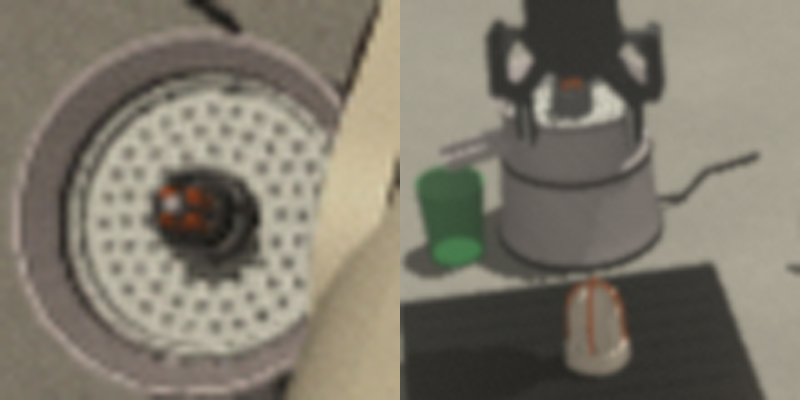

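The sieve lies concentric in the bowl with the spindle through its hole, and the spline dots are at about 45°. Now descending on the reamer.

>>> carry_out(rows=[{"tx": 0, "ty": 10, "tz": 20, "rx": 0, "ry": -0.5, "rz": 0}, {"tx": 0, "ty": 0, "tz": 25, "rx": 0, "ry": 0, "rz": 0}, {"tx": 0, "ty": 0, "tz": 25, "rx": 0, "ry": 0, "rz": 0}, {"tx": 0, "ty": 0, "tz": 15, "rx": 0, "ry": 0, "rz": 0}, {"tx": 0, "ty": 0, "tz": 0, "rx": 0, "ry": 0, "rz": 0}, {"tx": 0, "ty": 0, "tz": 0, "rx": 0, "ry": 0, "rz": 0}, {"tx": 0, "ty": 0, "tz": 0, "rx": 0, "ry": 0, "rz": 0}])

```text
time_s: 13.15
ee_pos: [530.1, -68.3, 120.6]
tool_rot: [-0.001, 0.992, -0.126, 0.004]
ft_force: [-0.2, 0.3, 0.3]
grip_width: 0.9
```

Run:
```python
from h import *
to([528.5,-69,19])
```

```text
t= 13.15 tcp [530.1 -68.3 120.6] yaw -14.5 zaxis [ 0.0082 -0.     -1.    ] tool shift [ -2.1   1.3 101.6]
```

>>> carry_out(rows=[{"tx": -1, "ty": 1, "tz": 15, "rx": 0, "ry": -0.5, "rz": 1}, {"tx": 0, "ty": 0, "tz": 25, "rx": 0, "ry": 0, "rz": 0}, {"tx": 0, "ty": 0, "tz": 25, "rx": 0, "ry": 0, "rz": 0}, {"tx": 0, "ty": 0, "tz": 15, "rx": 0, "ry": 0, "rz": 0}, {"tx": 0, "ty": 0, "tz": 5, "rx": 0, "ry": 0, "rz": 0}, {"tx": 0, "ty": 0, "tz": 0, "rx": 0, "ry": 0, "rz": 0}, {"tx": 0, "ty": 0, "tz": 0, "rx": 0, "ry": 0, "rz": 0}])

```text
time_s: 13.85
ee_pos: [533.7, -69.1, 35.0]
tool_rot: [-0.002, 0.991, -0.136, 0.004]
ft_force: [-0.8, -1.1, 0.1]
grip_width: 0.902
```

Run:
```python
from h import *
st();to([528.5,-69,19])
```

```text
{'time_s': 13.85, 'qpos': [-0.103, 0.557, 0.229, 1.986, -0.217, 0.613, -0.004], 'ee_pos': [533.651, -69.086, 34.986], 'tool_rot': [-0.002, 0.991, -0.136, 0.004], 'ft_force': [-0.793, -1.133, 0.074], 'grip_width': 0.902}
t= 13.85 tcp [533.7 -69.1  35. ] yaw -15.65 zaxis [ 0.0081  0.0027 -1.    ] tool shift [-5.1  1.4 15.9]
```

>>> carry_out(rows=[{"tx": -5, "ty": 1, "tz": 8, "rx": -0.2, "ry": -0.6, "rz": 0}, {"tx": 0, "ty": 0, "tz": 6, "rx": 0, "ry": 0, "rz": 0}, {"tx": 0, "ty": 0, "tz": 0, "rx": 0, "ry": 0, "rz": 0}, {"tx": 0, "ty": 0, "tz": 0, "rx": 0, "ry": 0, "rz": 0}])

```text
time_s: 14.25
ee_pos: [530.0, -68.7, 21.9]
tool_rot: [-0.001, 0.991, -0.136, -0.0]
ft_force: [0.4, -1.1, -0.8]
grip_width: 0.901
```

Run:
```python
from h import *
st();to([528.5,-69,19])
```

```text
{'time_s': 14.25, 'qpos': [-0.1, 0.58, 0.223, 1.99, -0.222, 0.595, -0.0], 'ee_pos': [529.995, -68.675, 21.891], 'tool_rot': [-0.001, 0.991, -0.136, -0.0], 'ft_force': [0.412, -1.104, -0.821], 'grip_width': 0.901}
t= 14.25 tcp [530.  -68.7  21.9] yaw -15.65 zaxis [ 2.e-04  2.e-03 -1.e+00] tool shift [-1.4  0.7  2.9]
```

>>> carry_out(rows=[{"tx": -1, "ty": 0.5, "tz": 2.5, "rx": 0, "ry": 0, "rz": 0}, {"tx": 0, "ty": 0, "tz": 0, "rx": 0, "ry": 0, "rz": 0}, {"tx": 0, "ty": 0, "tz": 0, "rx": 0, "ry": 0, "rz": 0}])

```text
time_s: 14.55
ee_pos: [529.2, -68.9, 19.6]
tool_rot: [-0.001, 0.991, -0.136, 0.0]
ft_force: [-0.4, 0.7, 0.1]
grip_width: 0.895
```

>>> carry_out(rows=[{"tx": 0, "ty": 0, "tz": 0, "rx": 0, "ry": 0, "rz": 0}, {"tx": 0, "ty": 0, "tz": 0, "rx": 0, "ry": 0, "rz": 0}, {"tx": 0, "ty": 0, "tz": 0, "rx": 0, "ry": 0, "rz": 0}, {"tx": 0, "ty": 0, "tz": 0, "rx": 0, "ry": 0, "rz": 0}, {"tx": 0, "ty": 0, "tz": 0, "rx": 0, "ry": 0, "rz": 0}, {"tx": 0, "ty": 0, "tz": 0, "rx": 0, "ry": 0, "rz": 0}], hand=0.3, squeeze=60)

```text
time_s: 15.15
ee_pos: [530.1, -69.1, 20.5]
tool_rot: [-0.001, 0.991, -0.136, 0.001]
ft_force: [0.1, 0.4, 0.2]
grip_width: 0.58
```

Run:
```python
from h import *
st();to([528.5,-69,250])
```

```text
{'time_s': 15.15, 'qpos': [-0.098, 0.581, 0.222, 1.993, -0.223, 0.588, 0.002], 'ee_pos': [530.069, -69.139, 20.524], 'tool_rot': [-0.001, 0.991, -0.136, 0.001], 'ft_force': [0.149, 0.438, 0.199], 'grip_width': 0.58}
t= 15.15 tcp [530.1 -69.1  20.5] yaw -15.66 zaxis [ 0.0028  0.0019 -1.    ] tool shift [  -1.    -0.3 -229.5]
```

>>> carry_out(rows=[{"tx": 0, "ty": 0, "tz": -15, "rx": 0, "ry": 0, "rz": 0}, {"tx": 0, "ty": 0, "tz": -30, "rx": 0, "ry": 0, "rz": 0}, {"tx": 0, "ty": 0, "tz": -35, "rx": 0, "ry": 0, "rz": 0}, {"tx": 0, "ty": 0, "tz": -35, "rx": 0, "ry": 0, "rz": 0}, {"tx": 0, "ty": 0, "tz": -35, "rx": 0, "ry": 0, "rz": 0}, {"tx": 0, "ty": 0, "tz": -35, "rx": 0, "ry": 0, "rz": 0}, {"tx": 0, "ty": 0, "tz": -25, "rx": 0, "ry": 0, "rz": 0}, {"tx": 0, "ty": 0, "tz": -8, "rx": 0, "ry": 0, "rz": 5}, {"tx": 0, "ty": 0, "tz": 0, "rx": 0, "ry": 0, "rz": 8}, {"tx": 0, "ty": 0, "tz": 0, "rx": 0, "ry": 0, "rz": 8}])

```text
time_s: 16.15
ee_pos: [527.3, -70.3, 256.0]
tool_rot: [-0.002, 0.947, -0.321, 0.002]
ft_force: [0.1, 0.3, -1.8]
grip_width: 0.576
```

>>> carry_out(rows=[{"tx": 0, "ty": 0, "tz": 0, "rx": 0, "ry": 0, "rz": 6}, {"tx": 0, "ty": 0, "tz": 0, "rx": 0, "ry": 0, "rz": 3}, {"tx": 0, "ty": 0, "tz": 0, "rx": 0, "ry": 0, "rz": 0}, {"tx": 0, "ty": 0, "tz": 0, "rx": 0, "ry": 0, "rz": 0}])

```text
time_s: 16.55
ee_pos: [526.4, -70.5, 260.0]
tool_rot: [-0.003, 0.917, -0.399, 0.003]
ft_force: [-0.3, 0.2, -0.3]
grip_width: 0.577
```

Run:
```python
from h import *
st();to([539.5,149.5,250])
```

```text
{'time_s': 16.55, 'qpos': [-0.253, 0.232, 0.396, 1.847, -0.107, 1.076, -0.636], 'ee_pos': [526.374, -70.515, 259.981], 'tool_rot': [-0.003, 0.917, -0.399, 0.003], 'ft_force': [-0.288, 0.231, -0.333], 'grip_width': 0.577}
t= 16.55 tcp [526.4 -70.5 260. ] yaw -46.97 zaxis [ 0.0081  0.0041 -1.    ] tool shift [-151.9 -159.6   11. ]
```

>>> carry_out(rows=[{"tx": -18, "ty": -19, "tz": 0, "rx": 0, "ry": 0, "rz": 0}, {"tx": -22, "ty": -23, "tz": 0, "rx": 0, "ry": 0, "rz": 0}, {"tx": -24, "ty": -25, "tz": 0, "rx": 0, "ry": 0, "rz": 0}, {"tx": -24, "ty": -25, "tz": 0, "rx": 0, "ry": 0, "rz": 0}, {"tx": -24, "ty": -25, "tz": 0, "rx": 0, "ry": 0, "rz": 0}, {"tx": -18, "ty": -19, "tz": 0, "rx": 0, "ry": 0, "rz": 0}, {"tx": -10, "ty": -10, "tz": 0, "rx": 0, "ry": 0, "rz": 0}, {"tx": 0, "ty": 0, "tz": 0, "rx": 0, "ry": 0, "rz": 0}, {"tx": 0, "ty": 0, "tz": 0, "rx": 0, "ry": 0, "rz": 0}, {"tx": 0, "ty": 0, "tz": 0, "rx": 0, "ry": 0, "rz": 0}])

```text
time_s: 17.55
ee_pos: [536.6, 133.0, 262.9]
tool_rot: [-0.003, 0.918, -0.397, 0.004]
ft_force: [-1.3, -0.6, -0.9]
grip_width: 0.574
```

Run:
```python
from h import *
st();to([539.5,149.5,240])
```

```text
{'time_s': 17.55, 'qpos': [-0.524, 0.263, 0.277, 1.79, -0.08, 1.091, -1.035], 'ee_pos': [536.601, 133.045, 262.886], 'tool_rot': [-0.003, 0.918, -0.397, 0.004], 'ft_force': [-1.256, -0.611, -0.898], 'grip_width': 0.574}
t= 17.55 tcp [536.6 133.  262.9] yaw -46.77 zaxis [ 0.0088  0.0018 -1.    ] tool shift [-10.1 -13.2  22.9]
```

>>> carry_out(rows=[{"tx": -5, "ty": -6.5, "tz": 5, "rx": -0.4, "ry": -0.3, "rz": 0}, {"tx": -5, "ty": -6.5, "tz": 5, "rx": 0, "ry": 0, "rz": 0}, {"tx": 0, "ty": 0, "tz": 5, "rx": 0, "ry": 0, "rz": 0}, {"tx": 0, "ty": 0, "tz": 5, "rx": 0, "ry": 0, "rz": 0}, {"tx": 0, "ty": 0, "tz": 0, "rx": 0, "ry": 0, "rz": 0}, {"tx": 0, "ty": 0, "tz": 0, "rx": 0, "ry": 0, "rz": 0}])

```text
time_s: 18.15
ee_pos: [539.7, 145.7, 240.5]
tool_rot: [0.001, 0.917, -0.4, -0.001]
ft_force: [-0.2, 0.3, 0.7]
grip_width: 0.571
```

```bash
cat >> h.py <<'E'
def lev():
    p,R=pose(); M=R.as_matrix(); z=M[:,2]; w=np.cross(z,[0,0,-1]); print('level rx ry deg',np.round(np.degrees(M.T@w),2)[:2])
E
python3 - <<'E'
from h import *
st();to([539.5,149.5,240]);lev()
T=grab('top');S=grab('side')
C=np.zeros((400,800,3),np.uint8)
C[:,:400]=cv2.resize(T['pixels'][180:240,180:240],(400,400),interpolation=2)
C[:,400:]=cv2.resize(S['pixels'][90:170,232:312],(400,400),interpolation=2)
cv2.imwrite('pics/c5.png',C)
p=pose()[0]
print('side proj reamer base ctr',proj(S,p+[0,0,-16]),'tip',proj(S,p+[0,0,62]),'seat/pin',proj(S,[[539.5,149.5,182],[539.5,149.5,192]]))
E
```

```text
{'time_s': 18.15, 'qpos': [-0.533, 0.303, 0.269, 1.791, -0.09, 1.061, -1.054], 'ee_pos': [539.729, 145.724, 240.49], 'tool_rot': [0.001, 0.917, -0.4, -0.001], 'ft_force': [-0.175, 0.299, 0.697], 'grip_width': 0.571}
t= 18.15 tcp [539.7 145.7 240.5] yaw -47.14 zaxis [-0.0018 -0.0011 -1.    ] tool shift [-2.9 -2.4  0.5]
level rx ry deg [0.12 0.02]
side proj reamer base ctr [[270.14634256 125.39406257]] tip [[268.61923229 103.43733631]] seat/pin [[270.75235464 136.44719647]
 [270.56587243 133.77774715]]
```

View pics/c5.png

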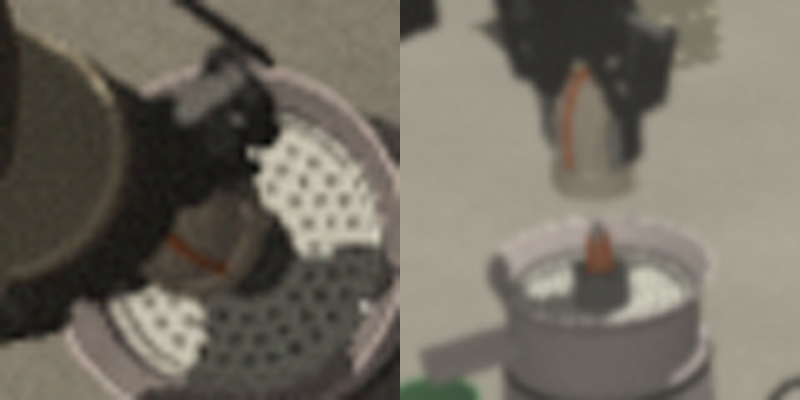

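Side view: the reamer is held upright with its base at about (270.8,127), over the pin at (271.6,134). One rib is visible, left of centre. I'll get its bearing by casting rays onto the reamer's body cylinder.

Run:
```python
from h import *
T=grab('top');S=grab('side');p=pose()[0];base=p[2]-16.5
def org(d,r):
    h=cv2.cvtColor(d['pixels'],cv2.COLOR_BGR2HSV).astype(int);m=(h[...,0]<15)&(h[...,1]>110)&(h[...,2]>60)
    k=np.zeros_like(m);k[r[1]:r[3],r[0]:r[2]]=m[r[1]:r[3],r[0]:r[2]];return np.argwhere(k)[:,::-1]
for n,d,r in (('side',S,(260,100,275,127)),('top',T,(200,205,220,226))):
    out=[]
    for uv in org(d,r):
        c,v=ray(d,uv); a=v[:2]@v[:2];b=2*(c[:2]-p[:2])@v[:2];q=(c[:2]-p[:2])@(c[:2]-p[:2])-26**2
        D=b*b-4*a*q
        if D<0: continue
        X=c+v*(-b-D**.5)/(2*a); z=X[2]-base
        if 15<z<52: out.append((np.degrees(np.arctan2(X[1]-p[1],X[0]-p[0])),z))
    out=np.array(out);print(n,len(out),out.mean(0) if len(out) else '',np.round(out,0).tolist())
s=org(S,(262,130,282,142));print('spindle px',s.mean(0),s.min(0),s.max(0))
g=S['pixels'].astype(int).max(2)
for r in (122,124,126): print(r,g[r,255:288].tolist())
```

```text
side 1 [-132.67656013   23.05272586] [[-133.0, 23.0]]
top 5 [-133.30084873   38.47457604] [[-133.0, 48.0], [-131.0, 41.0], [-129.0, 34.0], [-139.0, 41.0], [-135.0, 27.0]]
spindle px [271.54545455 140.09090909] [270 139] [273 141]
122 [161, 161, 162, 161, 161, 160, 156, 141, 123, 121, 132, 128, 125, 127, 129, 127, 125, 124, 112, 98, 93, 87, 82, 99, 129, 151, 160, 161, 162, 162, 162, 163, 163]
124 [160, 161, 161, 161, 160, 160, 155, 139, 124, 121, 123, 123, 123, 127, 131, 129, 128, 126, 121, 118, 117, 114, 117, 134, 150, 158, 161, 162, 162, 161, 161, 160, 161]
126 [160, 161, 160, 159, 159, 160, 156, 140, 125, 121, 123, 127, 128, 129, 131, 132, 130, 130, 127, 127, 124, 122, 122, 134, 154, 161, 161, 161, 161, 160, 161, 161, 161]
```

>>> carry_out(rows=[{"tx": -1.5, "ty": -1.5, "tz": 6, "rx": 0, "ry": 0, "rz": 2.5}, {"tx": -1, "ty": -1.5, "tz": 6, "rx": 0, "ry": 0, "rz": 2}, {"tx": 0, "ty": 0, "tz": 6, "rx": 0, "ry": 0, "rz": 0}, {"tx": 0, "ty": 0, "tz": 5, "rx": 0, "ry": 0, "rz": 0}, {"tx": 0, "ty": 0, "tz": 0, "rx": 0, "ry": 0, "rz": 0}, {"tx": 0, "ty": 0, "tz": 0, "rx": 0, "ry": 0, "rz": 0}])

```text
time_s: 18.95
ee_pos: [541.5, 149.8, 218.5]
tool_rot: [-0.001, 0.9, -0.436, 0.001]
ft_force: [0.1, 0.2, -1.1]
grip_width: 0.574
```

Run:
```python
from h import *
st();to([540,149.5,205]);lev()
```

```text
{'time_s': 18.95, 'qpos': [-0.543, 0.33, 0.277, 1.811, -0.104, 1.013, -1.127], 'ee_pos': [541.506, 149.765, 218.549], 'tool_rot': [-0.001, 0.9, -0.436, 0.001], 'ft_force': [0.067, 0.223, -1.11], 'grip_width': 0.574}
t= 18.95 tcp [541.5 149.8 218.5] yaw -51.68 zaxis [ 1.9e-03  4.0e-04 -1.0e+00] tool shift [-0.7  1.4 13.5]
level rx ry deg [-0.1  -0.05]
```

Lowering gently onto the pin.

>>> carry_out(rows=[{"tx": -0.5, "ty": 1, "tz": 4, "rx": 0, "ry": 0, "rz": 0}, {"tx": 0, "ty": 0, "tz": 3, "rx": 0, "ry": 0, "rz": 0}, {"tx": 0, "ty": 0, "tz": 3, "rx": 0, "ry": 0, "rz": 0}, {"tx": 0, "ty": 0, "tz": 2, "rx": 0, "ry": 0, "rz": 0}, {"tx": 0, "ty": 0, "tz": 2, "rx": 0, "ry": 0, "rz": 0}, {"tx": 0, "ty": 0, "tz": 2, "rx": 0, "ry": 0, "rz": 0}])

```text
time_s: 19.55
ee_pos: [540.8, 149.4, 202.0]
tool_rot: [-0.001, 0.9, -0.436, 0.001]
ft_force: [-0.0, 0.3, 1.1]
grip_width: 0.578
```

Run:
```python
from h import *
st();to([540,149.5,195]);lev()
```

```text
{'time_s': 19.55, 'qpos': [-0.54, 0.346, 0.274, 1.83, -0.111, 0.977, -1.121], 'ee_pos': [540.844, 149.432, 202.039], 'tool_rot': [-0.001, 0.9, -0.436, 0.001], 'ft_force': [-0.012, 0.265, 1.112], 'grip_width': 0.578}
t= 19.55 tcp [540.8 149.4 202. ] yaw -51.66 zaxis [ 0.0032  0.001  -1.    ] tool shift [-0.6  0.6  7. ]
level rx ry deg [-0.18 -0.07]
```

>>> carry_out(rows=[{"tx": 0, "ty": 0, "tz": 2, "rx": -0.1, "ry": 0, "rz": 0}, {"tx": 0, "ty": 0, "tz": 2, "rx": 0, "ry": 0, "rz": 0}, {"tx": 0, "ty": 0, "tz": 2, "rx": 0, "ry": 0, "rz": 0}])

```text
time_s: 19.85
ee_pos: [540.2, 150.3, 195.9]
tool_rot: [-0.0, 0.9, -0.435, 0.0]
ft_force: [-1.8, 0.6, 1.4]
grip_width: 0.576
```

Run:
```python
from h import *
st();to([540,149.5,195]);lev()
```

```text
{'time_s': 19.85, 'qpos': [-0.539, 0.354, 0.272, 1.834, -0.114, 0.967, -1.119], 'ee_pos': [540.243, 150.348, 195.931], 'tool_rot': [-0.0, 0.9, -0.435, 0.0], 'ft_force': [-1.834, 0.64, 1.41], 'grip_width': 0.576}
t= 19.85 tcp [540.2 150.3 195.9] yaw -51.62 zaxis [ 6.e-04  8.e-04 -1.e+00] tool shift [0.5 0.7 0.9]
level rx ry deg [-0.06  0.02]
```

The pin has entered the socket. Continuing to the splines.

>>> carry_out(rows=[{"tx": 0, "ty": 0, "tz": 2, "rx": 0, "ry": 0, "rz": 0}, {"tx": 0, "ty": 0, "tz": 2, "rx": 0, "ry": 0, "rz": 0}, {"tx": 0, "ty": 0, "tz": 2, "rx": 0, "ry": 0, "rz": 0}])

```text
time_s: 20.15
ee_pos: [540.0, 150.8, 189.4]
tool_rot: [-0.001, 0.9, -0.435, -0.0]
ft_force: [-1.7, 1.3, 0.7]
grip_width: 0.577
```

Run:
```python
from h import *
o=st();to([540,150,170]);lev();print(np.round(o['moment'],3))
```

```text
{'time_s': 20.15, 'qpos': [-0.538, 0.362, 0.271, 1.84, -0.118, 0.954, -1.117], 'ee_pos': [539.993, 150.82, 189.375], 'tool_rot': [-0.001, 0.9, -0.435, -0.0], 'ft_force': [-1.712, 1.305, 0.675], 'grip_width': 0.577}
t= 20.15 tcp [540.  150.8 189.4] yaw -51.59 zaxis [ 3.0e-04  1.3e-03 -1.0e+00] tool shift [ 0.7  0.5 19.4]
level rx ry deg [-0.06  0.05]
[ 0.432  0.372 -0.035]
```

>>> carry_out(rows=[{"tx": 0, "ty": 0, "tz": 2, "rx": 0, "ry": 0, "rz": 0}, {"tx": 0, "ty": 0, "tz": 2, "rx": 0, "ry": 0, "rz": 0}, {"tx": 0, "ty": 0, "tz": 2, "rx": 0, "ry": 0, "rz": 0}, {"tx": 0, "ty": 0, "tz": 2, "rx": 0, "ry": 0, "rz": 0}])

```text
time_s: 20.55
ee_pos: [539.9, 151.1, 180.4]
tool_rot: [-0.001, 0.9, -0.435, -0.0]
ft_force: [-0.9, 0.7, -0.2]
grip_width: 0.577
```

Run:
```python
from h import *
o=st();to([540,150,170]);lev();print(np.round(o['moment'],3))
```

```text
{'time_s': 20.55, 'qpos': [-0.536, 0.373, 0.268, 1.848, -0.122, 0.936, -1.113], 'ee_pos': [539.947, 151.126, 180.414], 'tool_rot': [-0.001, 0.9, -0.435, -0.0], 'ft_force': [-0.868, 0.69, -0.175], 'grip_width': 0.577}
t= 20.55 tcp [539.9 151.1 180.4] yaw -51.58 zaxis [ 2.0e-04  1.4e-03 -1.0e+00] tool shift [ 0.9  0.7 10.4]
level rx ry deg [-0.06  0.06]
[ 0.226  0.218 -0.006]
```

Meshed: 180 mm is well below the spline-top level of about 192. Going down to the seat.

>>> carry_out(rows=[{"tx": 0, "ty": 0, "tz": 2, "rx": 0, "ry": 0, "rz": 0}, {"tx": 0, "ty": 0, "tz": 2, "rx": 0, "ry": 0, "rz": 0}, {"tx": 0, "ty": 0, "tz": 2, "rx": 0, "ry": 0, "rz": 0}, {"tx": 0, "ty": 0, "tz": 2, "rx": 0, "ry": 0, "rz": 0}])

```text
time_s: 20.95
ee_pos: [539.9, 151.1, 171.6]
tool_rot: [-0.001, 0.9, -0.435, -0.0]
ft_force: [-1.3, 1.1, 0.4]
grip_width: 0.576
```

Run:
```python
from h import *
o=st();to([540,150,164.5]);lev()
```

```text
{'time_s': 20.95, 'qpos': [-0.534, 0.384, 0.266, 1.855, -0.126, 0.918, -1.11], 'ee_pos': [539.922, 151.113, 171.617], 'tool_rot': [-0.001, 0.9, -0.435, -0.0], 'ft_force': [-1.301, 1.126, 0.426], 'grip_width': 0.576}
t= 20.95 tcp [539.9 151.1 171.6] yaw -51.58 zaxis [ 1.0e-04  1.4e-03 -1.0e+00] tool shift [0.9 0.6 7.1]
level rx ry deg [-0.05  0.06]
```

>>> carry_out(rows=[{"tx": 0, "ty": 0, "tz": 2, "rx": 0, "ry": 0, "rz": 0}, {"tx": 0, "ty": 0, "tz": 2, "rx": 0, "ry": 0, "rz": 0}, {"tx": 0, "ty": 0, "tz": 2, "rx": 0, "ry": 0, "rz": 0}, {"tx": 0, "ty": 0, "tz": 2, "rx": 0, "ry": 0, "rz": 0}], squeeze=85)

```text
time_s: 21.35
ee_pos: [540.1, 151.2, 164.6]
tool_rot: [-0.001, 0.9, -0.435, -0.0]
ft_force: [-5.4, -0.9, 17.3]
grip_width: 0.571
```

Run:
```python
from h import *
o=st();to([540,150,164.5]);lev()
```

```text
{'time_s': 21.35, 'qpos': [-0.532, 0.393, 0.264, 1.86, -0.13, 0.904, -1.107], 'ee_pos': [540.052, 151.169, 164.584], 'tool_rot': [-0.001, 0.9, -0.435, -0.0], 'ft_force': [-5.352, -0.903, 17.266], 'grip_width': 0.571}
t= 21.35 tcp [540.1 151.2 164.6] yaw -51.58 zaxis [ 3.e-04  2.e-03 -1.e+00] tool shift [0.9 0.8 0.1]
level rx ry deg [-0.08  0.08]
```

>>> carry_out(rows=[{"tx": 0, "ty": 0, "tz": 3, "rx": 0, "ry": 0, "rz": 0}, {"tx": 0, "ty": 0, "tz": 2.5, "rx": 0, "ry": 0, "rz": 0}])

```text
time_s: 21.55
ee_pos: [540.3, 151.3, 164.4]
tool_rot: [-0.002, 0.9, -0.435, -0.001]
ft_force: [-11.3, -1.9, 23.2]
grip_width: 0.567
```

Run:
```python
from h import *
st()
for i in range(6): T=grab('top');S=grab('side')
o=st();lev()
C=np.zeros((400,800,3),np.uint8)
C[:,:400]=cv2.resize(T['pixels'][180:260,180:260],(400,400),interpolation=2)
C[:,400:]=cv2.resize(S['pixels'][110:210,225:325],(400,400),interpolation=2)
cv2.imwrite('pics/c6.png',C)
p=pose()[0];
```

```text
{'time_s': 21.55, 'qpos': [-0.53, 0.394, 0.264, 1.86, -0.132, 0.903, -1.104], 'ee_pos': [540.26, 151.281, 164.412], 'tool_rot': [-0.002, 0.9, -0.435, -0.001], 'ft_force': [-11.294, -1.934, 23.216], 'grip_width': 0.567}
{'time_s': 22.15, 'qpos': [-0.53, 0.393, 0.264, 1.861, -0.132, 0.902, -1.104], 'ee_pos': [540.235, 151.248, 164.43], 'tool_rot': [-0.002, 0.9, -0.435, -0.001], 'ft_force': [-9.9, -2.272, 22.348], 'grip_width': 0.562}
level rx ry deg [-0.17  0.16]
```

View pics/c6.png

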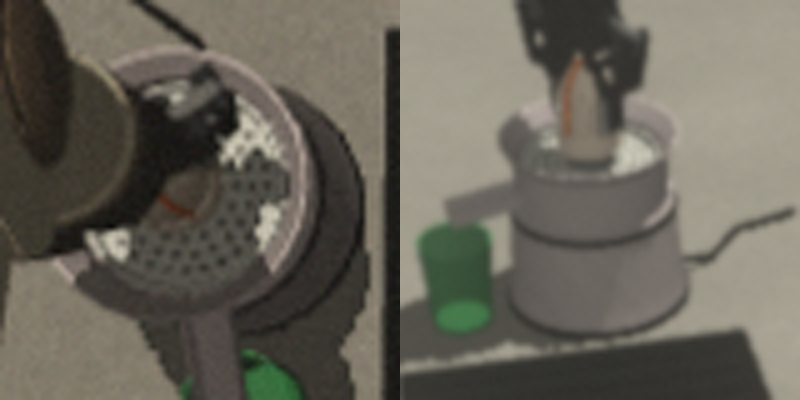

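Side view: the reamer skirt sits down over the collar at about (272,150), the sieve is level, and the tumbler hasn't moved. The force rose to 23 N with no further travel, so it is on the hard stop. One drift check, then I'll hand in.

Run:
```python
from h import *
for i in range(12): grab('top')
o=st()
p=np.array(o['ee_pos'])
if abs(p[2]-164.4)<0.6 and o['ft_force'][2]>15 and 0.54<o['grip_width']<0.6: print(manip.hand_in())
```

```text
{'time_s': 22.75, 'qpos': [-0.53, 0.393, 0.264, 1.861, -0.132, 0.902, -1.104], 'ee_pos': [540.211, 151.273, 164.4], 'tool_rot': [-0.002, 0.9, -0.435, -0.001], 'ft_force': [-9.736, -2.535, 22.412], 'grip_width': 0.565}
the job is handed in; nothing more can be done
None
```

I put the juicer back together and handed the job in at about 22.8 s, with the arm still gripping the reamer and holding it pressed down.

- **Sieve:** It seated with the tool at 131.8 mm, where about 132 mm was expected, and I let go of it. Pictures afterwards showed it level and centred in the bowl.
- **Reamer:** It meshed on the first try after I turned it about 36°. It slid down to home at about 171 mm tool height, then pressed down about 6 mm more to the hard stop at 164.4 mm.
- **Last checks:** Over the 1.2 s before hand-in, the pose stayed within 0.1 mm and the downward push held at about 22 N. The grip was steady at 0.565 (about 48 mm). There was also a steady sideways force of about 10 N on the tool, which I left because nothing was moving.
- **Other items:** The tumbler looked unmoved in the last picture. I did not check the mug and fruit bowl again, but the arm never went near them.
- **Disagreements:** The reamer gripped at about 49 mm rather than the stated 52 mm over the ribs. The side camera put things 1–3 mm off along x compared with the top view.

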